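# Re-rack four stop valves in mirror order

### The arm

A 6-joint arm with a two-finger parallel gripper is mounted at the origin on the work surface. World frame = base frame: x ahead of the robot, y to its left, z up, the work surface at z = 0. Lengths are in m, angles in rad, forces in N, time in s.
With the tool pointing down it reaches from about 0.375 to 0.975 m from the base axis. Payload 3.8 kg.
Tool frame: the origin (TCP) lies midway between the tips of the shut fingers; the grasp point (between the pads) lies 19 mm behind it; z points along the fingers, y is the line along which they close (so a half turn about z gives the same grasp; the last joint's range is limited). The gripper opens to 85 mm and grips with 20 to 120 N. Pads are 22 mm wide; open, the fingers measure 114 mm over their backs; the gripper's body (76 mm by 85 mm) begins 54 mm behind the grasp point. The pads swing forward as they close: fully open they stand 13 mm farther back than shut.
Start: joints at [1.198, 0.264, 1.604, -0, 1.274, -0.037], TCP at [0.222, 0.637, 0.231] pointing down, gripper open.
Joint ranges: [-2.63, 2.63], [-0.94, 2.18], [0.31, 2.57], [-1.31, 4.45], [0, 2.66], [-2.55, 2.55]. Speed limits (rad/s): [2.57, 2.57, 3.14, 3.14, 3.14, 3.14].

### API

Orientations are given as a rotation vector (axis times angle).
In Python, from workcell import bot, read_camera, camera_info, ticket gives the robot as it stands.
- The arm moves only by the tool servo_tool, never from a script. Its argument "targets" is a list of rows, each an object of numbers: "hand": the closure, from -1 (fully open) to 1 (shut); "x", "y", "z": the shift along the tool's x, y, z as a fraction of full scale; "roll": the turn about the tool's z as a fraction of full scale. In form: [{"hand": .., "x": .., "y": .., "z": .., "roll": ..}, ...]. A call has 1 to 10 rows; each row is the pose to reach, as a shift and turn from the pose commanded when the call began, along the tool's axes at that moment, turning the shorter way round; what a row does not reach only later rows make up. Full scale, the value 1, is 50 cm for a shift and 180 degrees for a turn. A row lasts 1/12 s, in which the tool goes at most 41.7 mm and 7.16 degrees, less where a joint would pass 70% of its speed; a pose out of reach is approached as far as the arm can. A call with a number of a shift or a turn outside -1 to 1 is refused whole. A call with a gripper value outside its range is refused whole. The fingers move at their own pace and stop on an object; "grip_force" is the grip in N (left out, the last holds). Time passes only in rows, so rows that repeat a pose let the fingers close. It gives the time, the measured TCP pose, the force, the opening and the grip force at its end, in the units of the state.
- bot.read_state(): the state, without advancing time (a new reading comes with each control period).
- read_camera(name): name is "scene" or "top" or "wrist"; returns the picture (480x640x3 uint8, red, green, blue); there is no depth.
- camera_info(name): a dict with "fx", "fy", "cx", "cy" (pixels), "k1" (the pictures are not rectified: a ray, as slopes to the right and down, at radius r is drawn at 1 + k1 r^2 times it, then the intrinsics apply), "eye" and "orientation" of the camera in the world; the wrist camera has in their place "T_tool_cam" (4x4, takes a point from camera to tool coordinates, whose origin is the TCP and whose axes are the flange's). Camera axes: x right, y down, z forward; pixel columns grow to the right and rows downward; lengths in m; the calibration is good to about 2 mm. A picture is of the moment at which its call begins: read the wrist's pose just before it. camera_info takes no time and is no camera call.
- ticket.finish_job(): hands the job in; it is judged then, once.
The state is a dict: "time": time; "q": joint angles; "joint_vel": joint speeds; "joint_torque": joint torques, N m; "tool_pos": TCP position; "tcp_rot": TCP orientation; "wrist_force": force on the tool from outside, world axes, zero at the start; "torque": the same for the moment, N m; "width": opening from 0.0 (shut) to 1.0 (fully open); "grip_force": force on a finger pad.
Only numpy, scipy, OpenCV 4.12 (cv2) and the standard library are available. Lean on these libraries where they do the work, as an engineer would, in place of code of your own. Each camera call takes 0.05 s, during which the arm holds its last target. There are 200 camera calls.

### The job

The manifold these stop valves are meant for is mounted mirror-image, so move all four valves from the green tray into the blue tray in reverse order: the valve at the left end of the green tray goes to the right end of the blue tray, the next one beside it, and so on. Stand each valve upright on the floor of its own compartment, and never let a valve topple on the way.

Things in the scene. Friction and masses are not known exactly. Their poses are not given: they have to be found in the camera images.
- red_valve: loose brass stop valve, 0.22 kg, standing 81 mm high, with a round red knob: diameter 34 mm, 54 to 81 mm above the underside, on the axis; grip it there from above, in any direction. Origin: centre of the underside, z up. Foot 36 mm across, 12 mm high; body 24 mm across; a side outlet 16 mm thick, axis at height 29 mm, reaches 24 mm out along its x. Any heading
- red_pad: red square pad, 56 x 56 x 3 mm, fixed on the floor of the green tray's compartment in which the red valve stands (on the pad, centred within 6 mm) at the start. Origin: centre of its underside. It marks where that valve came from
- yellow_valve: loose brass stop valve, 0.22 kg, standing 81 mm high, with a round yellow knob: diameter 34 mm, 54 to 81 mm above the underside, on the axis; grip it there from above, in any direction. Origin: centre of the underside, z up. Foot 36 mm across, 12 mm high; body 24 mm across; a side outlet 16 mm thick, axis at height 29 mm, reaches 24 mm out along its x. Any heading
- yellow_pad: yellow square pad, 56 x 56 x 3 mm, fixed on the floor of the green tray's compartment in which the yellow valve stands (on the pad, centred within 6 mm) at the start. Origin: centre of its underside. It marks where that valve came from
- white_valve: loose brass stop valve, 0.22 kg, standing 81 mm high, with a round white knob: diameter 34 mm, 54 to 81 mm above the underside, on the axis; grip it there from above, in any direction. Origin: centre of the underside, z up. Foot 36 mm across, 12 mm high; body 24 mm across; a side outlet 16 mm thick, axis at height 29 mm, reaches 24 mm out along its x. Any heading
- white_pad: white square pad, 56 x 56 x 3 mm, fixed on the floor of the green tray's compartment in which the white valve stands (on the pad, centred within 6 mm) at the start. Origin: centre of its underside. It marks where that valve came from
- black_valve: loose brass stop valve, 0.22 kg, standing 81 mm high, with a round black knob: diameter 34 mm, 54 to 81 mm above the underside, on the axis; grip it there from above, in any direction. Origin: centre of the underside, z up. Foot 36 mm across, 12 mm high; body 24 mm across; a side outlet 16 mm thick, axis at height 29 mm, reaches 24 mm out along its x. Any heading
- black_pad: black square pad, 56 x 56 x 3 mm, fixed on the floor of the green tray's compartment in which the black valve stands (on the pad, centred within 6 mm) at the start. Origin: centre of its underside. It marks where that valve came from
- green_tray: green tray that holds the valves at the start, one per compartment, in any order. Fixed. Along its y 290 mm, along x 74, high 22; walls and floor 5 mm; three dividers as high as the walls make 4 compartments of 65 x 64 mm, centres at x 0, y -105, -35, 35, 105 mm. Origin: centre of the underside, on the table; z up, y to the robot's left within 0.15 rad. Nearer or farther than the blue
- blue_tray: blue tray, empty at the start, to be filled. Fixed. Along its y 290 mm, along x 74, high 22; walls and floor 5 mm; three dividers as high as the walls make 4 compartments of 65 x 64 mm, centres at x 0, y -105, -35, 35, 105 mm. Origin: centre of the underside, on the table; z up, y to the robot's left within 0.15 rad. Nearer or farther than the green
Things that resemble listed ones, but are neither listed nor needed, are in the scene too. Leave any pink or purple look-alike of the white_valve alone.

How it is judged:
By the outcome, as a careful person would: the job done as asked, in the order asked, and still so for the second after the job is handed in, with the robot touching nothing.
It also fails if it takes over 99 s, if anything falls off the work surface, if the arm or the gripper's body presses on something with over 40 N, if the wrist force passes 120 N, or if a joint passes its speed limit or range.

## Working session

There is one attempt and no reset: what is moved stays moved. The work goes in short steps, Python scripts to look and compute and a tool call to move; the robot and the scene stay as the last step left them, time stands still between calls to the robot, and variables do not carry over. Pictures are saved under pics/ and viewed, at most 14 in all, crops included, and the job is handed in when it is done.

Besides the shell and the picture viewer there is one more tool, called after "Request:" by a JSON object that holds its "name" and its "arguments", one argument or row to a line. servo_tool: Moves the arm, as the interface text tells. Its arguments: {"type":"object","properties":{"targets":{"type":"array"},"grip_force":{"type":"number"}},"required":["targets"]}

```bash
mkdir -p pics
cat > h.py <<'E'
import numpy as np, cv2
from scipy.spatial.transform import Rotation as R
from workcell import bot, read_camera, camera_info, ticket
E
python3 - <<'E'
from h import *
for n in ("top","scene"):
    im=read_camera(n); cv2.imwrite(f"pics/{n}0.png",im[:,:,::-1]); print(n,camera_info(n))
print(camera_info("wrist")); s=bot.read_state(); print(s)
E
```

```text
top {'fx': 496.41311878842447, 'fy': 496.41311878842447, 'cx': 321.2767476858756, 'cy': 232.4333340085913, 'k1': 0.023221006488016248, 'eye': array([ 0.37924111, -0.03002629,  0.69489615]), 'orientation': array([-2.11432898,  2.15538088, -0.19944567])}
scene {'fx': 584.8820747230598, 'fy': 584.8820747230598, 'cx': 320.6273220580983, 'cy': 249.28576819505773, 'k1': -0.06526646742641995, 'eye': array([ 0.90760464, -0.20767822,  0.64653986]), 'orientation': array([-2.18627236, -1.33960123,  0.45120864])}
{'fx': 389.63752135175196, 'fy': 389.63752135175196, 'cx': 320.31901900133056, 'cy': 236.70184476235625, 'k1': -0.05383376168980668, 'T_tool_cam': array([[ 4.30933297e-04, -9.65781689e-01, -2.59356019e-01,
         6.44826841e-02],
       [ 9.99999492e-01,  1.79924221e-04,  9.91554241e-04,
        -3.12625516e-04],
       [-9.10960499e-04, -2.59356314e-01,  9.65781276e-01,
        -1.43299863e-01],
       [ 0.00000000e+00,  0.00000000e+00,  0.00000000e+00,
         1.00000000e+00]])}
{'time': 0.1, 'q': array([ 1.19812742e+00,  2.64708992e-01,  1.60527622e+00, -3.92933853e-05,
        1.27370910e+00, -3.69447866e-02]), 'joint_vel': array([ 0.00093318, -0.00095058, -0.00271307, -0.00125092,  0.00143126,
        0.00174712]), 'joint_torque': array([ 2.59395401e-04, -5.16701782e+01, -3.68590343e+01, -7.30986983e-06,
        6.22483087e-03,  6.75293762e-06]), 'tool_pos': array([0.22217446, 0.6366645 , 0.23004458]), 'tcp_rot': array([-0.52479768, -3.09705132,  0.00324388]), 'wrist_force': array([-0.08684281, -0.01736752,  0.14289276]), 'torque': array([ 0.04578347, -0.03575857, -0.01919125]), 'grip_force': 0.0, 'width': 1.0018905420786026}
```

View pics/top0.png

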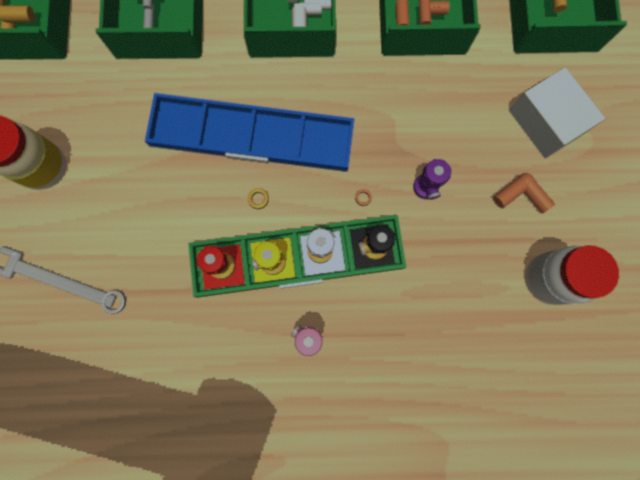

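View pics/scene0.png

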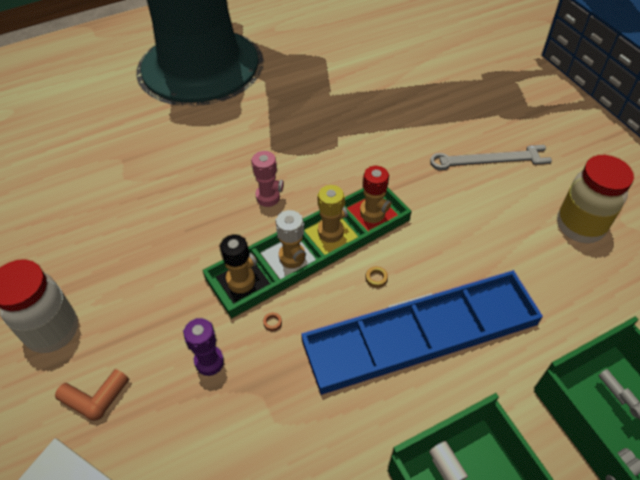

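Candidates: red valve (top 212,260), yellow (268,256), white (320,243) and black (380,238), all standing in the green tray on pads of matching colour. The look-alikes are pink (308,341) and purple (435,173), both outside the tray and to be left alone. The red lids (590,270) and (5,140) are jars, and the green boxes at the top of the picture are bins. The blue tray is at about (250,132). From left to right the order is red, yellow, white, black, so the blue tray from right to left must be red, yellow, white, black.

```bash
cat >> h.py <<'E'
def pose(n):
    c=camera_info(n)
    if n=="wrist":
        s=bot.read_state(); T=np.eye(4); T[:3,:3]=R.from_rotvec(s['tcp_rot']).as_matrix(); T[:3,3]=s['tool_pos']
        T=T@c['T_tool_cam']; return c,T[:3,3],T[:3,:3]
    return c,np.array(c['eye']),R.from_rotvec(c['orientation']).as_matrix()
def ray(P,uv):
    c,e,M=P; K=np.array([[c['fx'],0,c['cx']],[0,c['fy'],c['cy']],[0,0,1]])
    p=cv2.undistortPoints(np.array(uv,float).reshape(-1,1,2),K,np.array([c['k1'],0,0,0,0.]))[:,0]
    return e,np.c_[p,np.ones(len(p))]@M.T
def plane(P,uv,z):
    e,d=ray(P,uv); return e+d*((z-e[2])/d[:,2])[:,None]
def tri(P1,a,P2,b):
    e1,d1=ray(P1,a); e2,d2=ray(P2,b); out=[]
    for u,v in zip(d1,d2):
        s=np.linalg.lstsq(np.c_[u,-v],e2-e1,rcond=None)[0]
        p,q=e1+s[0]*u,e2+s[1]*v; out.append(np.r_[(p+q)/2,np.linalg.norm(p-q)])
    return np.array(out)
def quad(im,lo,hi,roi):
    x0,y0,x1,y1=roi; m=np.zeros(im.shape[:2],np.uint8)
    hsv=cv2.cvtColor(im,cv2.COLOR_RGB2HSV); m[y0:y1,x0:x1]=cv2.inRange(hsv,lo,hi)[y0:y1,x0:x1]
    m=cv2.morphologyEx(m,cv2.MORPH_CLOSE,np.ones((3,3)))
    c=max(cv2.findContours(m,cv2.RETR_EXTERNAL,cv2.CHAIN_APPROX_NONE)[0],key=cv2.contourArea)
    return cv2.boxPoints(cv2.minAreaRect(c)),c[:,0]
E
python3 - <<'E'
from h import *
t=cv2.imread("pics/top0.png")[:,:,::-1]; s=cv2.imread("pics/scene0.png")[:,:,::-1]
P,Q=pose("top"),pose("scene")
for n,lo,hi,roi in(("blue",(100,120,40),(130,255,255),(130,80,370,185)),("green",(50,80,30),(85,255,255),(170,200,420,310))):
    b,c=quad(np.ascontiguousarray(t),lo,hi,roi)
    r=plane(P,c,0.022)[:,:2].astype(np.float32); (cx,cy),wh,a=cv2.minAreaRect(r); print(n,b.round(1).tolist(),"rim",cx,cy,wh,a,cv2.boxPoints(((cx,cy),wh,a)).round(4).tolist())
a=cv2.resize(t[205:305,180:420],None,fx=3.3,fy=3.3,interpolation=3)
b=cv2.resize(s[150:320,195:420],None,fx=3.3,fy=3.3,interpolation=3)[:, :]
cv2.imwrite("pics/ct.png",a[:,:,::-1]); cv2.imwrite("pics/cs.png",b[:,:,::-1])
E
```

```text
blue [[144.8000030517578, 144.5], [151.39999389648438, 92.5999984741211], [353.3999938964844, 118.30000305175781], [346.79998779296875, 170.1999969482422]] rim 0.6463671326637268 0.06025029718875885 (0.2884654402732849, 0.07782631367444992) 81.50092315673828 [[0.5866000056266785, -0.07660000026226044], [0.6635000109672546, -0.08810000121593475], [0.7062000036239624, 0.19709999859333038], [0.6291999816894531, 0.2087000012397766]]
green [[186.39999389648438, 242.6999969482422], [398.3999938964844, 214.1999969482422], [405.70001220703125, 268.29998779296875], [193.60000610351562, 296.79998779296875]] rim 0.46762815117836 -0.004692822694778442 (0.07457216084003448, 0.2894943356513977) 6.763683319091797 [[0.41359999775886536, 0.1347000002861023], [0.44760000705718994, -0.15279999375343323], [0.5217000246047974, -0.14399999380111694], [0.4875999987125397, 0.14339999854564667]]
```

View pics/ct.png

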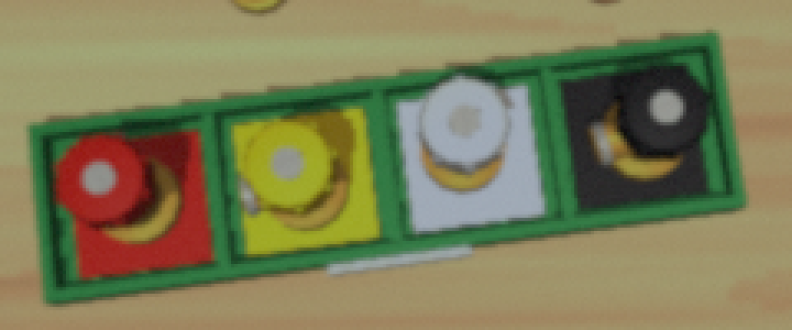

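View pics/cs.png

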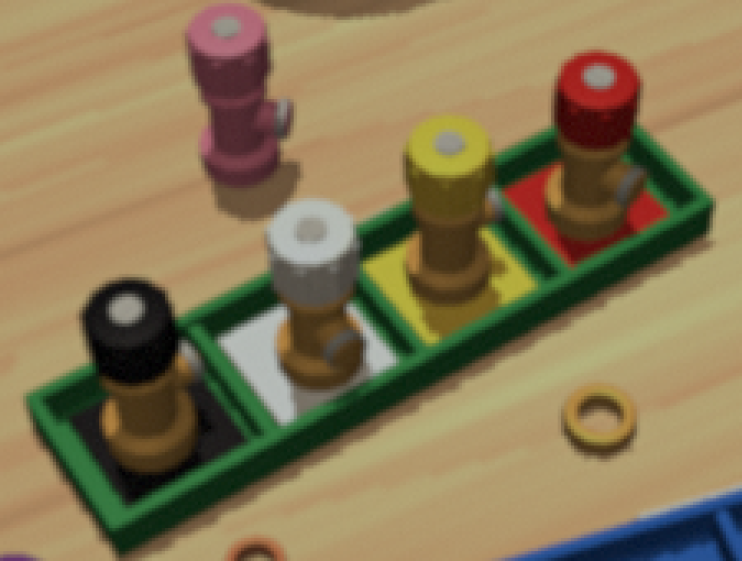

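Both crops confirm the valves: red, yellow, white and black knobs on pads of matching colour, with grey hubs at crop pixels (99,178), (288,163), (466,120), (667,107) in the top view and (599,77), (449,144), (312,230), (126,309) in the scene view. The pink look-alike is outside the tray.

Run:
```python
from h import *
np.set_printoptions(precision=4,suppress=True)
P,Q=pose("top"),pose("scene")
f=lambda a,o:(np.array(a)+.5)/3.3-.5+o
T=f([(99,178),(288,163),(466,120),(667,107)],(180,205)); S=f([(599,77),(449,144),(312,230),(126,309)],(195,150))
X=tri(P,T,Q,S); print(X)
s=np.ascontiguousarray(cv2.imread("pics/scene0.png")[:,:,::-1]); t=np.ascontiguousarray(cv2.imread("pics/top0.png")[:,:,::-1])
def four(im,lo,hi,roi):
    b,c=quad(im,lo,hi,roi); h=cv2.convexHull(c.astype(np.int32)); return h[:,0]
D=[("blue",(100,120,40),(130,255,255),(130,80,370,185),(295,265,550,395)),("green",(50,80,30),(85,255,255),(170,200,420,310),(195,180,415,320))]
for n,lo,hi,r1,r2 in D:
    h1=four(t,lo,hi,r1); h2=four(s,lo,hi,r2)
    # top rim corners: in top view far-left, far-right ; scene extremes
    tl=h1[(h1@[1,1.]).argmin()] if n=="blue" else h1[(h1@[.7,1.]).argmin()]
    print(n,"top",cv2.approxPolyDP(h1,4,True)[:,0].tolist(),"scene",cv2.approxPolyDP(h2,4,True)[:,0].tolist())
st=bot.read_state(); M=R.from_rotvec(st['tcp_rot']).as_matrix(); print(M)
print("roll",np.arctan2(M[1,1],M[0,1])/np.pi, "shift",(X[0,:3]+[0,0,.12]-st['tool_pos'])@M/.5)
```

```text
[[ 0.4565  0.0994  0.0866  0.0008]
 [ 0.4609  0.0293  0.0864  0.0006]
 [ 0.476  -0.0371  0.0868  0.0004]
 [ 0.4793 -0.1131  0.0874  0.0003]]
blue top [[154, 94], [351, 118], [347, 167], [149, 144]] scene [[541, 315], [536, 324], [322, 393], [302, 336], [512, 271]]
green top [[397, 216], [404, 267], [194, 296], [189, 243]] scene [[410, 211], [402, 223], [233, 316], [203, 270], [275, 233], [387, 188]]
[[-0.9442  0.3294 -0.0007]
 [ 0.3294  0.9442 -0.002 ]
 [ 0.     -0.0021 -1.    ]]
roll 0.39313937986404096 shift [-0.7965 -0.86    0.0487]
```

Request:
{"name": "servo_tool", "arguments": {
  "targets": [
    {"hand": -1, "x": -0.07, "y": -0.08, "z": 0, "roll": 0.039},
    {"hand": -1, "x": -0.14, "y": -0.15, "z": 0, "roll": 0.079},
    {"hand": -1, "x": -0.2, "y": -0.22, "z": 0, "roll": 0.118},
    {"hand": -1, "x": -0.26, "y": -0.28, "z": 0, "roll": 0.157},
    {"hand": -1, "x": -0.32, "y": -0.34, "z": 0, "roll": 0.197},
    {"hand": -1, "x": -0.38, "y": -0.4, "z": 0, "roll": 0.236},
    {"hand": -1, "x": -0.44, "y": -0.46, "z": 0, "roll": 0.275},
    {"hand": -1, "x": -0.5, "y": -0.52, "z": 0, "roll": 0.315},
    {"hand": -1, "x": -0.55, "y": -0.57, "z": 0, "roll": 0.354},
    {"hand": -1, "x": -0.6, "y": -0.62, "z": 0, "roll": 0.393}
  ],
  "grip_force": 60
}}

```text
time: 0.93
tool_pos: [0.3971, 0.2571, 0.231]
tcp_rot: [-2.227, -2.216, 0.0]
wrist_force: [-0.2, -0.0, 0.0]
width: 1.0
grip_force: 0.0
```

```bash
cat > go.py <<'E'
from h import *
import sys
np.set_printoptions(precision=4,suppress=True)
s=bot.read_state(); M=R.from_rotvec(s['tcp_rot']).as_matrix()
print(s['time'],s['tool_pos'],s['width'],s['grip_force'],s['wrist_force'],"yerr",np.arctan2(M[1,1],M[0,1])/np.pi)
print((np.array(eval(sys.argv[1]))-s['tool_pos'])@M/.5)
E
python3 go.py "[.4565,.0994,.13]"
python3 - <<'E'
from h import *
np.set_printoptions(precision=4,suppress=True)
print(tri(pose("top"),[(154,94),(149,143),(347,166)],pose("scene"),[(541,315),(512,271),(302,336)]))
E
```

```text
0.9333 [0.3971 0.2571 0.231 ] 0.9999076834283125 0.0 [-0.1901 -0.008   0.0369] yerr -0.001688720964018555
[-0.3147  0.1205  0.202 ]
[[ 0.7057  0.1977  0.0188  0.0015]
 [ 0.634   0.2057  0.0159  0.0036]
 [ 0.5944 -0.0782  0.0155  0.0016]]
```

Request:
{"name": "servo_tool", "arguments": {
  "targets": [
    {"hand": -1, "x": -0.07, "y": 0.03, "z": 0.02, "roll": 0},
    {"hand": -1, "x": -0.14, "y": 0.05, "z": 0.05, "roll": 0},
    {"hand": -1, "x": -0.2, "y": 0.08, "z": 0.09, "roll": 0},
    {"hand": -1, "x": -0.26, "y": 0.1, "z": 0.13, "roll": 0},
    {"hand": -1, "x": -0.3, "y": 0.12, "z": 0.17, "roll": 0},
    {"hand": -1, "x": -0.314, "y": 0.12, "z": 0.2, "roll": 0},
    {"hand": -1, "x": -0.314, "y": 0.12, "z": 0.202, "roll": 0},
    {"hand": -1, "x": -0.314, "y": 0.12, "z": 0.202, "roll": 0}
  ]
}}

```text
time: 1.6
tool_pos: [0.4558, 0.1017, 0.129]
tcp_rot: [-2.221, -2.218, 0.004]
wrist_force: [-0.1, 0.3, 0.3]
width: 1.0
grip_force: 0.0
```

```bash
python3 go.py "[.4565,.0994,.054]"
python3 - <<'E'
from h import *
im=read_camera("wrist"); cv2.imwrite("pics/w1.png",im[:,:,::-1])
E
```

```text
1.6 [0.4558 0.1017 0.129 ] 0.9995508361423887 0.0 [-0.1246  0.3256  0.3241] yerr -0.0003786126453130247
[-0.0045  0.0019  0.15  ]
```

View pics/w1.png

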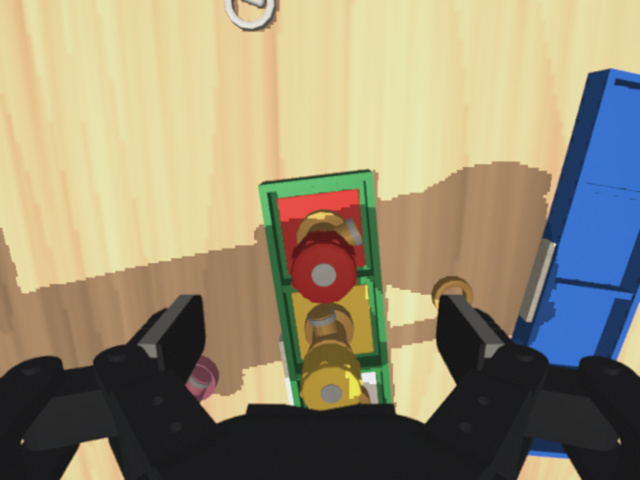

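The wrist view shows the red hub at (323,274) between the open fingers, with the yellow hub at (331,393). I'll check the red position by casting a ray from here.

Run:
```python
from h import *
np.set_printoptions(precision=4,suppress=True)
P=pose("wrist"); print(plane(P,[(323,274),(331,393)],.087),plane(P,[(323,274),(331,393)],.089))
print(tri(P,[(323,274),(331,393)],pose("top"),[(209.65,258.6),(266.9,254)]))
```

```text
[[0.459  0.0976 0.087 ]
 [0.4637 0.0266 0.087 ]] [[0.459  0.0984 0.089 ]
 [0.4636 0.0281 0.089 ]]
[[0.4576 0.0989 0.0896 0.0028]
 [0.4621 0.0291 0.0899 0.0031]]
```

Request:
{"name": "servo_tool", "arguments": {
  "targets": [
    {"hand": -1, "x": -0.006, "y": 0.004, "z": 0.03, "roll": 0},
    {"hand": -1, "x": -0.006, "y": 0.004, "z": 0.08, "roll": 0},
    {"hand": -1, "x": -0.006, "y": 0.004, "z": 0.12, "roll": 0},
    {"hand": -1, "x": -0.006, "y": 0.004, "z": 0.145, "roll": 0},
    {"hand": -1, "x": -0.006, "y": 0.004, "z": 0.152, "roll": 0},
    {"hand": -1, "x": -0.006, "y": 0.004, "z": 0.152, "roll": 0},
    {"hand": 1, "x": -0.006, "y": 0.004, "z": 0.152, "roll": 0},
    {"hand": 1, "x": -0.006, "y": 0.004, "z": 0.152, "roll": 0},
    {"hand": 1, "x": -0.006, "y": 0.004, "z": 0.152, "roll": 0},
    {"hand": 1, "x": -0.006, "y": 0.004, "z": 0.152, "roll": 0}
  ],
  "grip_force": 60
}}

```text
time: 2.48
tool_pos: [0.46, 0.0994, 0.0554]
tcp_rot: [2.22, 2.221, 0.003]
wrist_force: [-2.7, 0.3, 1.7]
width: 0.449
grip_force: 0.6
```

Request:
{"name": "servo_tool", "arguments": {
  "targets": [
    {"hand": 1, "x": 0, "y": 0, "z": 0, "roll": 0},
    {"hand": 1, "x": 0, "y": 0, "z": 0, "roll": 0},
    {"hand": 1, "x": 0, "y": 0, "z": 0, "roll": 0}
  ]
}}

```text
time: 2.73
tool_pos: [0.4596, 0.0993, 0.0554]
tcp_rot: [2.221, 2.221, 0.001]
wrist_force: [-1.8, -0.1, 5.5]
width: 0.384
grip_force: 58.9
```

```bash
python3 go.py "[.6328,-.0438,.14]"
```

```text
2.7333 [0.4596 0.0993 0.0554] 0.38426153340085745 58.86459946632385 [-1.7956 -0.0865  5.5499] yerr 4.675210931411925e-05
[-0.2862  0.3466 -0.1691]
```

Request:
{"name": "servo_tool", "arguments": {
  "targets": [
    {"hand": 1, "x": 0, "y": 0, "z": -0.02, "roll": 0},
    {"hand": 1, "x": 0, "y": 0, "z": -0.06, "roll": 0},
    {"hand": 1, "x": 0, "y": 0, "z": -0.11, "roll": 0},
    {"hand": 1, "x": 0, "y": 0, "z": -0.16, "roll": 0},
    {"hand": 1, "x": 0, "y": 0, "z": -0.2, "roll": 0},
    {"hand": 1, "x": 0, "y": 0.01, "z": -0.22, "roll": 0},
    {"hand": 1, "x": -0.02, "y": 0.03, "z": -0.22, "roll": 0},
    {"hand": 1, "x": -0.05, "y": 0.06, "z": -0.22, "roll": 0},
    {"hand": 1, "x": -0.09, "y": 0.11, "z": -0.22, "roll": 0},
    {"hand": 1, "x": -0.13, "y": 0.16, "z": -0.22, "roll": 0}
  ]
}}

```text
time: 3.57
tool_pos: [0.5393, 0.0329, 0.1628]
tcp_rot: [-2.219, -2.222, 0.002]
wrist_force: [-0.2, 0.3, -1.1]
width: 0.381
grip_force: 59.7
```

```bash
python3 go.py "[.6328,-.0438,.14]"
```

```text
3.5667 [0.5393 0.0329 0.1628] 0.3806432697371549 59.66641545295715 [-0.1675  0.3032 -1.1105] yerr 0.0004583281862358009
[-0.1537  0.1869  0.0452]
```

Request:
{"name": "servo_tool", "arguments": {
  "targets": [
    {"hand": 1, "x": -0.04, "y": 0.05, "z": 0, "roll": 0},
    {"hand": 1, "x": -0.08, "y": 0.1, "z": 0, "roll": 0},
    {"hand": 1, "x": -0.12, "y": 0.14, "z": 0, "roll": 0},
    {"hand": 1, "x": -0.145, "y": 0.175, "z": 0.01, "roll": 0},
    {"hand": 1, "x": -0.153, "y": 0.186, "z": 0.03, "roll": 0},
    {"hand": 1, "x": -0.154, "y": 0.187, "z": 0.06, "roll": 0},
    {"hand": 1, "x": -0.154, "y": 0.187, "z": 0.1, "roll": 0},
    {"hand": 1, "x": -0.154, "y": 0.187, "z": 0.14, "roll": 0},
    {"hand": 1, "x": -0.154, "y": 0.187, "z": 0.17, "roll": 0},
    {"hand": 1, "x": -0.154, "y": 0.187, "z": 0.18, "roll": 0}
  ]
}}

```text
time: 4.4
tool_pos: [0.6287, -0.0426, 0.0687]
tcp_rot: [-2.216, -2.217, 0.009]
wrist_force: [-0.8, 0.2, -2.6]
width: 0.383
grip_force: 59.9
```

```bash
python3 go.py "[.6328,-.0438,.0525]"
python3 - <<'E'
from h import *
for n in("scene","wrist"):
    im=read_camera(n); cv2.imwrite(f"pics/{n}2.png",im[:,:,::-1])
a=cv2.imread("pics/scene2.png")[180:480,200:600]; b=cv2.imread("pics/wrist2.png")
cv2.imwrite("pics/c2.png",np.hstack([cv2.resize(a,(400,300)),cv2.resize(b,(400,300))]))
E
```

```text
4.4 [ 0.6287 -0.0426  0.0687] 0.38269010891925925 59.87038314342499 [-0.7524  0.1513 -2.6372] yerr 9.15166173529207e-05
[-0.0024  0.0086  0.0323]
```

View pics/c2.png

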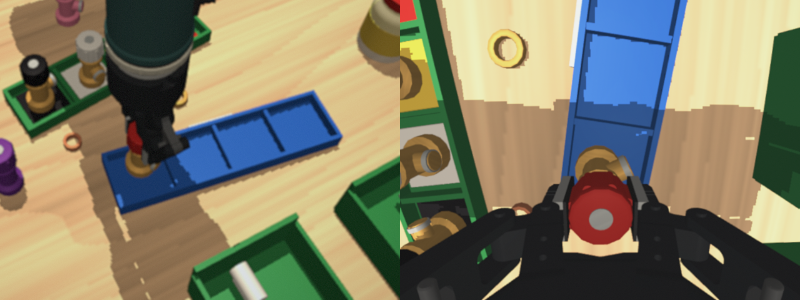

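The red valve hangs upright in the gripper over the right end compartment of the blue tray: scene crop (135,155), wrist crop (600,218).

Request:
{"name": "servo_tool", "arguments": {
  "targets": [
    {"hand": 1, "x": 0, "y": 0, "z": 0, "roll": 0},
    {"hand": 1, "x": 0, "y": 0, "z": 0, "roll": 0},
    {"hand": 1, "x": 0, "y": 0, "z": 0.01, "roll": 0},
    {"hand": 1, "x": 0, "y": 0, "z": 0.02, "roll": 0},
    {"hand": 1, "x": 0, "y": 0, "z": 0.02, "roll": 0},
    {"hand": 1, "x": 0, "y": 0, "z": 0.02, "roll": 0}
  ]
}}

```text
time: 5.0
tool_pos: [0.6323, -0.0427, 0.064]
tcp_rot: [-2.221, -2.222, 0.001]
wrist_force: [-0.4, -0.4, -2.2]
width: 0.386
grip_force: 59.9
```

```bash
python3 go.py "[.6328,-.0438,.0525]"
```

```text
5.0 [ 0.6323 -0.0427  0.064 ] 0.385969853754035 59.86926734447479 [-0.432  -0.3537 -2.2345] yerr 0.0001447439767370181
[-0.0022  0.0011  0.023 ]
```

Request:
{"name": "servo_tool", "arguments": {
  "targets": [
    {"hand": 1, "x": -0.002, "y": 0.001, "z": 0.008, "roll": 0},
    {"hand": 1, "x": -0.002, "y": 0.001, "z": 0.015, "roll": 0},
    {"hand": 1, "x": -0.002, "y": 0.001, "z": 0.019, "roll": 0},
    {"hand": 1, "x": -0.002, "y": 0.001, "z": 0.022, "roll": 0},
    {"hand": 1, "x": -0.002, "y": 0.001, "z": 0.022, "roll": 0},
    {"hand": 1, "x": -0.002, "y": 0.001, "z": 0.022, "roll": 0},
    {"hand": 1, "x": -0.002, "y": 0.001, "z": 0.022, "roll": 0}
  ]
}}

```text
time: 5.58
tool_pos: [0.6333, -0.0438, 0.0533]
tcp_rot: [2.221, 2.222, 0.0]
wrist_force: [-0.5, 0.0, -2.1]
width: 0.38
grip_force: 60.1
```

Request:
{"name": "servo_tool", "arguments": {
  "targets": [
    {"hand": 1, "x": 0, "y": 0, "z": 0.002, "roll": 0},
    {"hand": 1, "x": 0, "y": 0, "z": 0.004, "roll": 0},
    {"hand": 1, "x": 0, "y": 0, "z": 0.004, "roll": 0},
    {"hand": 1, "x": 0, "y": 0, "z": 0.004, "roll": 0}
  ]
}}

```text
time: 5.92
tool_pos: [0.6335, -0.0439, 0.0524]
tcp_rot: [2.221, 2.221, 0.001]
wrist_force: [-2.3, 0.5, 5.8]
width: 0.386
grip_force: 60.5
```

The foot is on the floor (5.8 N). Release, pause, and rise.

Request:
{"name": "servo_tool", "arguments": {
  "targets": [
    {"hand": 0.1, "x": 0, "y": 0, "z": 0, "roll": 0},
    {"hand": -0.4, "x": 0, "y": 0, "z": 0, "roll": 0},
    {"hand": -1, "x": 0, "y": 0, "z": 0, "roll": 0},
    {"hand": -1, "x": 0, "y": 0, "z": 0, "roll": 0},
    {"hand": -1, "x": 0, "y": 0, "z": 0, "roll": 0},
    {"hand": -1, "x": 0, "y": 0, "z": -0.02, "roll": 0},
    {"hand": -1, "x": 0, "y": 0, "z": -0.06, "roll": 0},
    {"hand": -1, "x": 0, "y": 0, "z": -0.11, "roll": 0},
    {"hand": -1, "x": 0, "y": 0, "z": -0.16, "roll": 0},
    {"hand": -1, "x": 0, "y": 0, "z": -0.18, "roll": 0}
  ]
}}

```text
time: 6.75
tool_pos: [0.6357, -0.0441, 0.1461]
tcp_rot: [2.217, 2.218, 0.006]
wrist_force: [1.2, 0.0, 0.9]
width: 0.997
grip_force: 0.0
```

```bash
python3 go.py "[.4625,.0287,.13]"
python3 - <<'E'
from h import *
im=read_camera("scene"); cv2.imwrite("pics/s3.png",im[150:480,180:600,::-1])
E
```

```text
6.75 [ 0.6357 -0.0441  0.1461] 0.9973041302969985 0.0 [1.2063 0.0287 0.8661] yerr 0.00011540395977979315
[ 0.1457 -0.3465  0.0299]
```

View pics/s3.png

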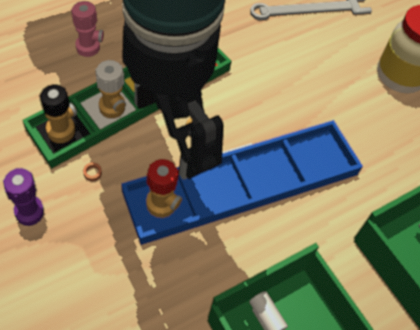

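The red valve stands upright in the right-end blue compartment (crop 162,190). Next is yellow.

Request:
{"name": "servo_tool", "arguments": {
  "targets": [
    {"hand": -1, "x": 0.01, "y": -0.03, "z": 0, "roll": 0},
    {"hand": -1, "x": 0.04, "y": -0.09, "z": 0, "roll": 0},
    {"hand": -1, "x": 0.07, "y": -0.16, "z": 0, "roll": 0},
    {"hand": -1, "x": 0.1, "y": -0.23, "z": 0, "roll": 0},
    {"hand": -1, "x": 0.13, "y": -0.29, "z": 0, "roll": 0},
    {"hand": -1, "x": 0.144, "y": -0.33, "z": 0.01, "roll": 0},
    {"hand": -1, "x": 0.145, "y": -0.344, "z": 0.02, "roll": 0},
    {"hand": -1, "x": 0.145, "y": -0.344, "z": 0.025, "roll": 0},
    {"hand": -1, "x": 0.145, "y": -0.344, "z": 0.025, "roll": 0},
    {"hand": -1, "x": 0.145, "y": -0.344, "z": 0.025, "roll": 0}
  ]
}}

```text
time: 7.63
tool_pos: [0.4623, 0.0282, 0.1287]
tcp_rot: [2.221, 2.221, 0.001]
wrist_force: [0.4, -0.9, 0.5]
width: 0.999
grip_force: 0.0
```

```bash
python3 go.py "[.4625,.0287,.0554]"
```

```text
7.6333 [0.4623 0.0282 0.1287] 0.9987173253196665 0.0 [ 0.385  -0.8983  0.5246] yerr -9.225888343911046e-06
[0.0009 0.0002 0.1467]
```

Request:
{"name": "servo_tool", "arguments": {
  "targets": [
    {"hand": -1, "x": 0.001, "y": 0, "z": 0.03, "roll": 0},
    {"hand": -1, "x": 0.001, "y": 0, "z": 0.08, "roll": 0},
    {"hand": -1, "x": 0.001, "y": 0, "z": 0.12, "roll": 0},
    {"hand": -1, "x": 0.001, "y": 0, "z": 0.145, "roll": 0},
    {"hand": -1, "x": 0.001, "y": 0, "z": 0.15, "roll": 0},
    {"hand": -1, "x": 0.001, "y": 0, "z": 0.15, "roll": 0},
    {"hand": 1, "x": 0.001, "y": 0, "z": 0.15, "roll": 0},
    {"hand": 1, "x": 0.001, "y": 0, "z": 0.15, "roll": 0},
    {"hand": 1, "x": 0.001, "y": 0, "z": 0.15, "roll": 0},
    {"hand": 1, "x": 0.001, "y": 0, "z": 0.15, "roll": 0}
  ]
}}

```text
time: 8.47
tool_pos: [0.4622, 0.0291, 0.0548]
tcp_rot: [2.22, 2.221, 0.002]
wrist_force: [0.9, 0.9, 0.1]
width: 0.457
grip_force: 0.0
```

Request:
{"name": "servo_tool", "arguments": {
  "targets": [
    {"hand": 1, "x": 0, "y": 0, "z": 0, "roll": 0},
    {"hand": 1, "x": 0, "y": 0, "z": 0, "roll": 0},
    {"hand": 1, "x": 0, "y": 0, "z": 0, "roll": 0},
    {"hand": 1, "x": 0, "y": 0, "z": 0, "roll": 0}
  ]
}}

```text
time: 8.8
tool_pos: [0.4619, 0.0292, 0.0549]
tcp_rot: [2.22, 2.221, 0.002]
wrist_force: [-0.9, -0.9, 5.5]
width: 0.384
grip_force: 59.1
```

```bash
python3 go.py "[.6431,.0254,.0524]"
```

```text
8.8 [0.4619 0.0292 0.0549] 0.3844405219143911 59.12676215171814 [-0.8694 -0.9209  5.5084] yerr 0.00014868150661527678
[-0.0077  0.3623  0.0056]
```

Request:
{"name": "servo_tool", "arguments": {
  "targets": [
    {"hand": 1, "x": 0, "y": 0, "z": -0.02, "roll": 0},
    {"hand": 1, "x": 0, "y": 0, "z": -0.06, "roll": 0},
    {"hand": 1, "x": 0, "y": 0, "z": -0.11, "roll": 0},
    {"hand": 1, "x": 0, "y": 0, "z": -0.16, "roll": 0},
    {"hand": 1, "x": 0, "y": 0, "z": -0.2, "roll": 0},
    {"hand": 1, "x": 0, "y": 0.02, "z": -0.22, "roll": 0},
    {"hand": 1, "x": 0, "y": 0.05, "z": -0.22, "roll": 0},
    {"hand": 1, "x": 0, "y": 0.1, "z": -0.22, "roll": 0},
    {"hand": 1, "x": -0.004, "y": 0.16, "z": -0.22, "roll": 0},
    {"hand": 1, "x": -0.008, "y": 0.22, "z": -0.22, "roll": 0}
  ]
}}

```text
time: 9.63
tool_pos: [0.5715, 0.0253, 0.164]
tcp_rot: [-2.22, -2.222, 0.0]
wrist_force: [0.2, -0.4, -2.7]
width: 0.38
grip_force: 59.9
```

Request:
{"name": "servo_tool", "arguments": {
  "targets": [
    {"hand": 1, "x": 0, "y": 0.05, "z": 0, "roll": 0},
    {"hand": 1, "x": 0, "y": 0.1, "z": 0, "roll": 0},
    {"hand": 1, "x": 0, "y": 0.13, "z": 0.01, "roll": 0},
    {"hand": 1, "x": 0, "y": 0.141, "z": 0.03, "roll": 0},
    {"hand": 1, "x": 0, "y": 0.142, "z": 0.06, "roll": 0},
    {"hand": 1, "x": 0, "y": 0.142, "z": 0.1, "roll": 0},
    {"hand": 1, "x": 0, "y": 0.142, "z": 0.14, "roll": 0},
    {"hand": 1, "x": 0, "y": 0.142, "z": 0.17, "roll": 0},
    {"hand": 1, "x": 0, "y": 0.142, "z": 0.19, "roll": 0},
    {"hand": 1, "x": 0, "y": 0.142, "z": 0.195, "roll": 0}
  ]
}}

```text
time: 10.47
tool_pos: [0.6389, 0.0253, 0.063]
tcp_rot: [-2.218, -2.219, 0.007]
wrist_force: [0.4, 0.3, -2.3]
width: 0.384
grip_force: 60.1
```

Request:
{"name": "servo_tool", "arguments": {
  "targets": [
    {"hand": 1, "x": 0, "y": 0, "z": 0, "roll": 0},
    {"hand": 1, "x": 0, "y": 0, "z": 0, "roll": 0},
    {"hand": 1, "x": 0, "y": 0, "z": 0, "roll": 0},
    {"hand": 1, "x": 0, "y": 0, "z": 0, "roll": 0}
  ]
}}

```text
time: 10.8
tool_pos: [0.6433, 0.0252, 0.0679]
tcp_rot: [2.22, 2.22, 0.003]
wrist_force: [0.6, 0.3, -2.6]
width: 0.382
grip_force: 60.1
```

```bash
python3 go.py "[.6431,.0254,.0519]"
```

```text
10.8 [0.6433 0.0252 0.0679] 0.3822601480814796 60.094828605651855 [ 0.6036  0.2901 -2.6088] yerr 0.00010674581818444822
[ 0.0004 -0.0005  0.032 ]
```

Request:
{"name": "servo_tool", "arguments": {
  "targets": [
    {"hand": 1, "x": 0, "y": 0, "z": 0.01, "roll": 0},
    {"hand": 1, "x": 0, "y": 0, "z": 0.019, "roll": 0},
    {"hand": 1, "x": 0, "y": 0, "z": 0.025, "roll": 0},
    {"hand": 1, "x": 0, "y": 0, "z": 0.029, "roll": 0},
    {"hand": 1, "x": 0, "y": 0, "z": 0.031, "roll": 0},
    {"hand": 1, "x": 0, "y": 0, "z": 0.032, "roll": 0},
    {"hand": 1, "x": 0, "y": 0, "z": 0.033, "roll": 0},
    {"hand": 1, "x": 0, "y": 0, "z": 0.033, "roll": 0},
    {"hand": 1, "x": 0, "y": 0, "z": 0.033, "roll": 0}
  ]
}}

```text
time: 11.55
tool_pos: [0.6419, 0.0252, 0.052]
tcp_rot: [-2.22, -2.221, 0.001]
wrist_force: [-6.0, -0.8, 11.0]
width: 0.384
grip_force: 61.5
```

Request:
{"name": "servo_tool", "arguments": {
  "targets": [
    {"hand": 0.1, "x": 0, "y": 0, "z": 0, "roll": 0},
    {"hand": -0.4, "x": 0, "y": 0, "z": 0, "roll": 0},
    {"hand": -1, "x": 0, "y": 0, "z": 0, "roll": 0},
    {"hand": -1, "x": 0, "y": 0, "z": 0, "roll": 0},
    {"hand": -1, "x": 0, "y": 0, "z": 0, "roll": 0},
    {"hand": -1, "x": 0, "y": 0, "z": -0.02, "roll": 0},
    {"hand": -1, "x": 0, "y": 0, "z": -0.06, "roll": 0},
    {"hand": -1, "x": 0, "y": 0, "z": -0.11, "roll": 0},
    {"hand": -1, "x": 0, "y": 0, "z": -0.16, "roll": 0},
    {"hand": -1, "x": 0, "y": 0, "z": -0.18, "roll": 0}
  ]
}}

```text
time: 12.38
tool_pos: [0.6447, 0.0252, 0.1446]
tcp_rot: [2.218, 2.219, 0.007]
wrist_force: [1.3, 0.3, 1.1]
width: 1.003
grip_force: 0.0
```

Request:
{"name": "servo_tool", "arguments": {
  "targets": [
    {"hand": -1, "x": 0, "y": 0, "z": 0, "roll": 0},
    {"hand": -1, "x": 0, "y": 0, "z": 0, "roll": 0}
  ]
}}

```text
time: 12.55
tool_pos: [0.6425, 0.0252, 0.1404]
tcp_rot: [2.22, 2.221, 0.002]
wrist_force: [-0.2, -0.0, -0.3]
width: 0.999
grip_force: 0.0
```

```bash
python3 go.py "[.4770,-.0375,.13]"
python3 - <<'E'
from h import *
im=read_camera("scene"); cv2.imwrite("pics/s4.png",im[150:480,180:600,::-1])
E
```

```text
12.55 [0.6425 0.0252 0.1404] 0.9990118117731903 0.0 [-0.1706 -0.0042 -0.2772] yerr 0.00010334703944505787
[-0.1253 -0.3312  0.0203]
```

View pics/s4.png

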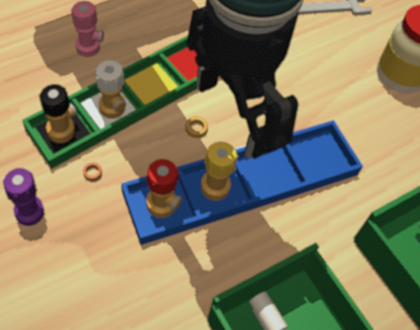

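Yellow stands upright beside red (crop 217,175). Next is white.

Request:
{"name": "servo_tool", "arguments": {
  "targets": [
    {"hand": -1, "x": 0, "y": -0.03, "z": 0, "roll": 0},
    {"hand": -1, "x": -0.02, "y": -0.09, "z": 0, "roll": 0},
    {"hand": -1, "x": -0.05, "y": -0.16, "z": 0, "roll": 0},
    {"hand": -1, "x": -0.08, "y": -0.23, "z": 0, "roll": 0},
    {"hand": -1, "x": -0.11, "y": -0.29, "z": 0, "roll": 0},
    {"hand": -1, "x": -0.125, "y": -0.325, "z": 0.01, "roll": 0},
    {"hand": -1, "x": -0.125, "y": -0.331, "z": 0.018, "roll": 0},
    {"hand": -1, "x": -0.125, "y": -0.331, "z": 0.02, "roll": 0},
    {"hand": -1, "x": -0.125, "y": -0.331, "z": 0.02, "roll": 0},
    {"hand": -1, "x": -0.125, "y": -0.331, "z": 0.02, "roll": 0}
  ]
}}

```text
time: 13.43
tool_pos: [0.4776, -0.037, 0.1294]
tcp_rot: [-2.22, -2.222, -0.0]
wrist_force: [-0.8, -0.5, -0.3]
width: 0.999
grip_force: 0.0
```

```bash
python3 go.py "[.4770,-.0375,.0554]"
```

```text
13.4333 [ 0.4776 -0.037   0.1294] 0.9985170949849712 0.0 [-0.8196 -0.4569 -0.2598] yerr 0.00023799194518822758
[-0.0011 -0.0012  0.1481]
```

Request:
{"name": "servo_tool", "arguments": {
  "targets": [
    {"hand": -1, "x": -0.001, "y": 0, "z": 0.03, "roll": 0},
    {"hand": -1, "x": -0.001, "y": 0, "z": 0.08, "roll": 0},
    {"hand": -1, "x": -0.001, "y": 0, "z": 0.12, "roll": 0},
    {"hand": -1, "x": -0.001, "y": 0, "z": 0.145, "roll": 0},
    {"hand": -1, "x": -0.001, "y": 0, "z": 0.15, "roll": 0},
    {"hand": -1, "x": -0.001, "y": 0, "z": 0.15, "roll": 0},
    {"hand": 1, "x": -0.001, "y": 0, "z": 0.15, "roll": 0},
    {"hand": 1, "x": -0.001, "y": 0, "z": 0.15, "roll": 0},
    {"hand": 1, "x": -0.001, "y": 0, "z": 0.15, "roll": 0},
    {"hand": 1, "x": -0.001, "y": 0, "z": 0.15, "roll": 0}
  ]
}}

```text
time: 14.27
tool_pos: [0.4777, -0.0379, 0.0559]
tcp_rot: [2.22, 2.221, 0.002]
wrist_force: [0.2, 0.5, 1.0]
width: 0.46
grip_force: 0.0
```

Request:
{"name": "servo_tool", "arguments": {
  "targets": [
    {"hand": 1, "x": 0, "y": 0, "z": 0, "roll": 0},
    {"hand": 1, "x": 0, "y": 0, "z": 0, "roll": 0},
    {"hand": 1, "x": 0, "y": 0, "z": 0, "roll": 0},
    {"hand": 1, "x": 0, "y": 0, "z": 0, "roll": 0}
  ]
}}

```text
time: 14.6
tool_pos: [0.4773, -0.038, 0.0559]
tcp_rot: [2.22, 2.221, 0.001]
wrist_force: [-1.5, 0.1, 5.2]
width: 0.383
grip_force: 59.3
```

```bash
python3 go.py "[.6535,.0946,.0524]"
```

```text
14.6 [ 0.4773 -0.038   0.0559] 0.3825641548189203 59.34631884098053 [-1.5363  0.1283  5.2099] yerr 8.274987813680278e-05
[0.2651 0.3524 0.0074]
```

Request:
{"name": "servo_tool", "arguments": {
  "targets": [
    {"hand": 1, "x": 0, "y": 0, "z": -0.02, "roll": 0},
    {"hand": 1, "x": 0, "y": 0, "z": -0.06, "roll": 0},
    {"hand": 1, "x": 0, "y": 0, "z": -0.11, "roll": 0},
    {"hand": 1, "x": 0, "y": 0, "z": -0.16, "roll": 0},
    {"hand": 1, "x": 0, "y": 0, "z": -0.2, "roll": 0},
    {"hand": 1, "x": 0.01, "y": 0.02, "z": -0.22, "roll": 0},
    {"hand": 1, "x": 0.03, "y": 0.05, "z": -0.22, "roll": 0},
    {"hand": 1, "x": 0.07, "y": 0.1, "z": -0.22, "roll": 0},
    {"hand": 1, "x": 0.11, "y": 0.15, "z": -0.22, "roll": 0},
    {"hand": 1, "x": 0.15, "y": 0.2, "z": -0.22, "roll": 0}
  ]
}}

```text
time: 15.43
tool_pos: [0.5771, 0.0378, 0.165]
tcp_rot: [-2.222, -2.221, 0.0]
wrist_force: [0.5, 0.1, -1.8]
width: 0.38
grip_force: 60.0
```

Request:
{"name": "servo_tool", "arguments": {
  "targets": [
    {"hand": 1, "x": 0.04, "y": 0.05, "z": 0, "roll": 0},
    {"hand": 1, "x": 0.08, "y": 0.1, "z": 0, "roll": 0},
    {"hand": 1, "x": 0.105, "y": 0.14, "z": 0, "roll": 0},
    {"hand": 1, "x": 0.115, "y": 0.152, "z": 0.02, "roll": 0},
    {"hand": 1, "x": 0.115, "y": 0.152, "z": 0.06, "roll": 0},
    {"hand": 1, "x": 0.115, "y": 0.152, "z": 0.1, "roll": 0},
    {"hand": 1, "x": 0.115, "y": 0.152, "z": 0.14, "roll": 0},
    {"hand": 1, "x": 0.115, "y": 0.152, "z": 0.17, "roll": 0},
    {"hand": 1, "x": 0.115, "y": 0.152, "z": 0.19, "roll": 0},
    {"hand": 1, "x": 0.115, "y": 0.152, "z": 0.195, "roll": 0}
  ]
}}

```text
time: 16.27
tool_pos: [0.6496, 0.094, 0.064]
tcp_rot: [-2.219, -2.219, 0.007]
wrist_force: [-0.5, -0.2, -2.5]
width: 0.382
grip_force: 60.2
```

Request:
{"name": "servo_tool", "arguments": {
  "targets": [
    {"hand": 1, "x": 0, "y": 0, "z": 0, "roll": 0},
    {"hand": 1, "x": 0, "y": 0, "z": 0, "roll": 0},
    {"hand": 1, "x": 0, "y": 0, "z": 0, "roll": 0},
    {"hand": 1, "x": 0, "y": 0, "z": 0, "roll": 0}
  ]
}}

```text
time: 16.6
tool_pos: [0.6538, 0.0948, 0.0689]
tcp_rot: [2.22, 2.221, 0.003]
wrist_force: [0.9, 0.3, -2.4]
width: 0.383
grip_force: 60.2
```

```bash
python3 go.py "[.6535,.0946,.0529]"
```

```text
16.6 [0.6538 0.0948 0.0689] 0.3832289355808472 60.23774027824402 [ 0.9462  0.327  -2.4   ] yerr 9.05484441478819e-05
[-0.0003 -0.0006  0.0321]
```

Request:
{"name": "servo_tool", "arguments": {
  "targets": [
    {"hand": 1, "x": 0, "y": 0, "z": 0.01, "roll": 0},
    {"hand": 1, "x": 0, "y": 0, "z": 0.019, "roll": 0},
    {"hand": 1, "x": 0, "y": 0, "z": 0.025, "roll": 0},
    {"hand": 1, "x": 0, "y": 0, "z": 0.029, "roll": 0},
    {"hand": 1, "x": 0, "y": 0, "z": 0.031, "roll": 0},
    {"hand": 1, "x": 0, "y": 0, "z": 0.032, "roll": 0},
    {"hand": 1, "x": 0, "y": 0, "z": 0.033, "roll": 0},
    {"hand": 1, "x": 0, "y": 0, "z": 0.033, "roll": 0},
    {"hand": 1, "x": 0, "y": 0, "z": 0.033, "roll": 0}
  ]
}}

```text
time: 17.35
tool_pos: [0.6523, 0.0948, 0.053]
tcp_rot: [-2.22, -2.222, 0.001]
wrist_force: [-6.0, -0.4, 10.1]
width: 0.382
grip_force: 61.6
```

Request:
{"name": "servo_tool", "arguments": {
  "targets": [
    {"hand": 0.1, "x": 0, "y": 0, "z": 0, "roll": 0},
    {"hand": -0.4, "x": 0, "y": 0, "z": 0, "roll": 0},
    {"hand": -1, "x": 0, "y": 0, "z": 0, "roll": 0},
    {"hand": -1, "x": 0, "y": 0, "z": 0, "roll": 0},
    {"hand": -1, "x": 0, "y": 0, "z": 0, "roll": 0},
    {"hand": -1, "x": 0, "y": 0, "z": -0.02, "roll": 0},
    {"hand": -1, "x": 0, "y": 0, "z": -0.06, "roll": 0},
    {"hand": -1, "x": 0, "y": 0, "z": -0.11, "roll": 0},
    {"hand": -1, "x": 0, "y": 0, "z": -0.16, "roll": 0},
    {"hand": -1, "x": 0, "y": 0, "z": -0.18, "roll": 0}
  ]
}}

```text
time: 18.18
tool_pos: [0.6551, 0.095, 0.1457]
tcp_rot: [2.218, 2.219, 0.008]
wrist_force: [0.8, -0.1, 1.3]
width: 1.006
grip_force: 0.0
```

Request:
{"name": "servo_tool", "arguments": {
  "targets": [
    {"hand": -1, "x": 0, "y": 0, "z": 0, "roll": 0},
    {"hand": -1, "x": 0, "y": 0, "z": 0, "roll": 0}
  ]
}}

```text
time: 18.35
tool_pos: [0.653, 0.0947, 0.1414]
tcp_rot: [2.22, 2.221, 0.002]
wrist_force: [-0.3, -1.4, -0.2]
width: 1.001
grip_force: 0.0
```

```bash
python3 go.py "[.4803,-.1135,.13]"
python3 - <<'E'
from h import *
im=read_camera("scene"); cv2.imwrite("pics/s5.png",im[150:480,180:600,::-1])
E
```

```text
18.35 [0.653  0.0947 0.1414] 1.0006951918911924 0.0 [-0.2549 -1.4157 -0.1909] yerr 0.00011679156526228688
[-0.4164 -0.3456  0.0222]
```

View pics/s5.png

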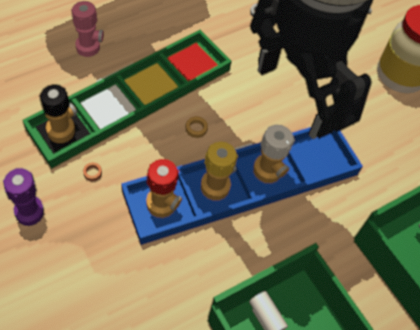

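White stands upright third from the right (crop 272,155). Next is black.

Request:
{"name": "servo_tool", "arguments": {
  "targets": [
    {"hand": -1, "x": -0.02, "y": -0.02, "z": 0, "roll": 0},
    {"hand": -1, "x": -0.07, "y": -0.06, "z": 0, "roll": 0},
    {"hand": -1, "x": -0.13, "y": -0.11, "z": 0, "roll": 0},
    {"hand": -1, "x": -0.19, "y": -0.16, "z": 0, "roll": 0},
    {"hand": -1, "x": -0.25, "y": -0.21, "z": 0, "roll": 0},
    {"hand": -1, "x": -0.31, "y": -0.26, "z": 0, "roll": 0},
    {"hand": -1, "x": -0.36, "y": -0.3, "z": 0, "roll": 0},
    {"hand": -1, "x": -0.4, "y": -0.335, "z": 0.01, "roll": 0},
    {"hand": -1, "x": -0.415, "y": -0.346, "z": 0.02, "roll": 0},
    {"hand": -1, "x": -0.416, "y": -0.346, "z": 0.022, "roll": 0}
  ]
}}

```text
time: 19.23
tool_pos: [0.4765, -0.114, 0.1269]
tcp_rot: [-2.221, -2.215, 0.004]
wrist_force: [-0.2, 1.7, -0.4]
width: 1.002
grip_force: 0.0
```

Request:
{"name": "servo_tool", "arguments": {
  "targets": [
    {"hand": -1, "x": 0, "y": 0, "z": 0, "roll": 0},
    {"hand": -1, "x": 0, "y": 0, "z": 0, "roll": 0},
    {"hand": -1, "x": 0, "y": 0, "z": 0, "roll": 0}
  ]
}}

```text
time: 19.48
tool_pos: [0.4807, -0.1125, 0.1297]
tcp_rot: [-2.219, -2.223, -0.001]
wrist_force: [0.1, -0.5, 0.5]
width: 0.998
grip_force: 0.0
```

```bash
python3 go.py "[.4803,-.1135,.0554]"
```

```text
19.4833 [ 0.4807 -0.1125  0.1297] 0.9980278636406905 0.0 [ 0.0748 -0.4734  0.531 ] yerr 0.000534535855998406
[-0.0021 -0.0007  0.1485]
```

Request:
{"name": "servo_tool", "arguments": {
  "targets": [
    {"hand": -1, "x": -0.001, "y": 0, "z": 0.03, "roll": 0},
    {"hand": -1, "x": -0.001, "y": 0, "z": 0.08, "roll": 0},
    {"hand": -1, "x": -0.001, "y": 0, "z": 0.12, "roll": 0},
    {"hand": -1, "x": -0.001, "y": 0, "z": 0.145, "roll": 0},
    {"hand": -1, "x": -0.001, "y": 0, "z": 0.15, "roll": 0},
    {"hand": -1, "x": -0.001, "y": 0, "z": 0.15, "roll": 0},
    {"hand": 1, "x": -0.001, "y": 0, "z": 0.15, "roll": 0},
    {"hand": 1, "x": -0.001, "y": 0, "z": 0.15, "roll": 0},
    {"hand": 1, "x": -0.001, "y": 0, "z": 0.15, "roll": 0},
    {"hand": 1, "x": -0.001, "y": 0, "z": 0.15, "roll": 0}
  ]
}}

```text
time: 20.32
tool_pos: [0.4807, -0.1141, 0.0559]
tcp_rot: [2.22, 2.221, 0.002]
wrist_force: [-0.5, 0.1, 0.8]
width: 0.458
grip_force: 0.0
```

Request:
{"name": "servo_tool", "arguments": {
  "targets": [
    {"hand": 1, "x": 0, "y": 0, "z": 0, "roll": 0},
    {"hand": 1, "x": 0, "y": 0, "z": 0, "roll": 0},
    {"hand": 1, "x": 0, "y": 0, "z": 0, "roll": 0},
    {"hand": 1, "x": 0, "y": 0, "z": 0, "roll": 0}
  ]
}}

```text
time: 20.65
tool_pos: [0.4804, -0.1141, 0.056]
tcp_rot: [2.22, 2.221, 0.001]
wrist_force: [-1.7, 0.7, 6.4]
width: 0.381
grip_force: 59.2
```

```bash
python3 go.py "[.6638,.1638,.0524]"
```

```text
20.65 [ 0.4804 -0.1141  0.056 ] 0.3813615549376611 59.21336889266968 [-1.6543  0.6819  6.3763] yerr 4.4065867077757676e-05
[0.5558 0.3668 0.0075]
```

Request:
{"name": "servo_tool", "arguments": {
  "targets": [
    {"hand": 1, "x": 0, "y": 0, "z": -0.02, "roll": 0},
    {"hand": 1, "x": 0, "y": 0, "z": -0.06, "roll": 0},
    {"hand": 1, "x": 0, "y": 0, "z": -0.11, "roll": 0},
    {"hand": 1, "x": 0, "y": 0, "z": -0.16, "roll": 0},
    {"hand": 1, "x": 0, "y": 0, "z": -0.2, "roll": 0},
    {"hand": 1, "x": 0.02, "y": 0.01, "z": -0.22, "roll": 0},
    {"hand": 1, "x": 0.06, "y": 0.04, "z": -0.22, "roll": 0},
    {"hand": 1, "x": 0.11, "y": 0.07, "z": -0.22, "roll": 0},
    {"hand": 1, "x": 0.17, "y": 0.11, "z": -0.22, "roll": 0},
    {"hand": 1, "x": 0.22, "y": 0.14, "z": -0.22, "roll": 0}
  ]
}}

```text
time: 21.48
tool_pos: [0.5502, -0.0016, 0.1644]
tcp_rot: [-2.221, -2.221, -0.001]
wrist_force: [-0.5, -0.5, -1.9]
width: 0.385
grip_force: 59.9
```

Request:
{"name": "servo_tool", "arguments": {
  "targets": [
    {"hand": 1, "x": 0.05, "y": 0.03, "z": 0, "roll": 0},
    {"hand": 1, "x": 0.1, "y": 0.07, "z": 0, "roll": 0},
    {"hand": 1, "x": 0.15, "y": 0.1, "z": 0, "roll": 0},
    {"hand": 1, "x": 0.2, "y": 0.13, "z": 0, "roll": 0},
    {"hand": 1, "x": 0.25, "y": 0.17, "z": 0, "roll": 0},
    {"hand": 1, "x": 0.29, "y": 0.2, "z": 0, "roll": 0},
    {"hand": 1, "x": 0.32, "y": 0.215, "z": 0, "roll": 0},
    {"hand": 1, "x": 0.333, "y": 0.225, "z": 0, "roll": 0},
    {"hand": 1, "x": 0.335, "y": 0.227, "z": 0, "roll": 0},
    {"hand": 1, "x": 0.335, "y": 0.227, "z": 0.02, "roll": 0}
  ]
}}

```text
time: 22.32
tool_pos: [0.6641, 0.1639, 0.1565]
tcp_rot: [2.219, 2.221, 0.003]
wrist_force: [1.1, -0.2, -1.1]
width: 0.379
grip_force: 60.1
```

Request:
{"name": "servo_tool", "arguments": {
  "targets": [
    {"hand": 1, "x": 0, "y": 0, "z": 0.03, "roll": 0},
    {"hand": 1, "x": 0, "y": 0, "z": 0.07, "roll": 0},
    {"hand": 1, "x": 0, "y": 0, "z": 0.11, "roll": 0},
    {"hand": 1, "x": 0, "y": 0, "z": 0.14, "roll": 0},
    {"hand": 1, "x": 0, "y": 0, "z": 0.16, "roll": 0},
    {"hand": 1, "x": 0, "y": 0, "z": 0.17, "roll": 0},
    {"hand": 1, "x": 0, "y": 0, "z": 0.17, "roll": 0},
    {"hand": 1, "x": 0, "y": 0, "z": 0.17, "roll": 0},
    {"hand": 1, "x": 0, "y": 0, "z": 0.17, "roll": 0},
    {"hand": 1, "x": 0, "y": 0, "z": 0.17, "roll": 0}
  ]
}}

```text
time: 23.15
tool_pos: [0.6643, 0.1639, 0.0714]
tcp_rot: [2.22, 2.221, 0.004]
wrist_force: [-0.9, -0.1, -2.7]
width: 0.38
grip_force: 60.1
```

```bash
python3 go.py "[.6638,.1638,.0529]"
```

```text
23.15 [0.6643 0.1639 0.0714] 0.38023476411518875 60.06817817687988 [-0.8582 -0.0708 -2.684 ] yerr 0.00011318651518845732
[-0.0003 -0.0011  0.037 ]
```

Request:
{"name": "servo_tool", "arguments": {
  "targets": [
    {"hand": 1, "x": 0, "y": 0, "z": 0.01, "roll": 0},
    {"hand": 1, "x": 0, "y": 0, "z": 0.02, "roll": 0},
    {"hand": 1, "x": 0, "y": 0, "z": 0.028, "roll": 0},
    {"hand": 1, "x": 0, "y": 0, "z": 0.033, "roll": 0},
    {"hand": 1, "x": 0, "y": 0, "z": 0.035, "roll": 0},
    {"hand": 1, "x": 0, "y": 0, "z": 0.036, "roll": 0},
    {"hand": 1, "x": 0, "y": 0, "z": 0.037, "roll": 0},
    {"hand": 1, "x": 0, "y": 0, "z": 0.037, "roll": 0},
    {"hand": 1, "x": 0, "y": 0, "z": 0.037, "roll": 0}
  ]
}}

```text
time: 23.9
tool_pos: [0.6627, 0.1638, 0.0531]
tcp_rot: [-2.22, -2.221, 0.001]
wrist_force: [-5.7, -1.0, 8.3]
width: 0.38
grip_force: 61.1
```

Request:
{"name": "servo_tool", "arguments": {
  "targets": [
    {"hand": 0.1, "x": 0, "y": 0, "z": 0, "roll": 0},
    {"hand": -0.4, "x": 0, "y": 0, "z": 0, "roll": 0},
    {"hand": -1, "x": 0, "y": 0, "z": 0, "roll": 0},
    {"hand": -1, "x": 0, "y": 0, "z": 0, "roll": 0},
    {"hand": -1, "x": 0, "y": 0, "z": 0, "roll": 0},
    {"hand": -1, "x": 0, "y": 0, "z": -0.02, "roll": 0},
    {"hand": -1, "x": 0, "y": 0, "z": -0.06, "roll": 0},
    {"hand": -1, "x": 0, "y": 0, "z": -0.12, "roll": 0},
    {"hand": -1, "x": 0, "y": 0, "z": -0.19, "roll": 0},
    {"hand": -1, "x": 0, "y": 0, "z": -0.25, "roll": 0}
  ]
}}

```text
time: 24.73
tool_pos: [0.6632, 0.1637, 0.1786]
tcp_rot: [2.221, 2.222, 0.001]
wrist_force: [0.0, -0.8, 0.1]
width: 1.001
grip_force: 0.0
```

Request:
{"name": "servo_tool", "arguments": {
  "targets": [
    {"hand": -1, "x": 0, "y": -0.05, "z": -0.03, "roll": 0},
    {"hand": -1, "x": 0, "y": -0.12, "z": -0.06, "roll": 0},
    {"hand": -1, "x": 0, "y": -0.19, "z": -0.08, "roll": 0},
    {"hand": -1, "x": 0, "y": -0.26, "z": -0.08, "roll": 0},
    {"hand": -1, "x": 0, "y": -0.32, "z": -0.08, "roll": 0},
    {"hand": -1, "x": 0, "y": -0.36, "z": -0.08, "roll": 0},
    {"hand": -1, "x": 0, "y": -0.38, "z": -0.08, "roll": 0},
    {"hand": -1, "x": 0, "y": -0.38, "z": -0.08, "roll": 0},
    {"hand": -1, "x": 0, "y": -0.38, "z": -0.08, "roll": 0},
    {"hand": -1, "x": 0, "y": -0.38, "z": -0.08, "roll": 0}
  ]
}}

```text
time: 25.57
tool_pos: [0.4745, 0.1638, 0.2169]
tcp_rot: [2.221, 2.221, 0.002]
wrist_force: [0.3, -1.1, 0.5]
width: 0.998
grip_force: 0.0
```

Run:
```python
from h import *
a=read_camera("scene")[180:480,200:600]; b=read_camera("top")[60:360,100:500]
cv2.imwrite("pics/f.png",np.hstack([a,b])[:,:,::-1])
```

```text
(no output)
```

View pics/f.png

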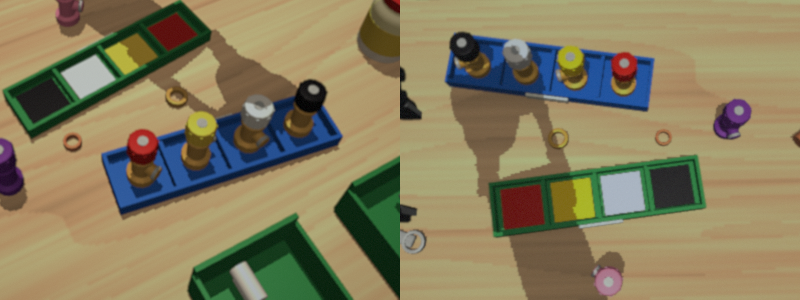

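All four valves stand upright in the blue tray. In the top crop, left to right, they are black (463,47), white (517,52), yellow (570,58) and red (624,66), the reverse of the pads.

```bash
python3 -c "
from h import *
print(ticket.finish_job())"
```

```text
the job is handed in; nothing more can be done
None
```

All four valves stand upright in the blue tray in reverse order (left to right: black, white, yellow, red), and the job was handed in after about 26 s on the robot's clock.

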